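# Swing the organiser wing over to the index bar

### The job

The heavy swing-out organiser wing on the desk turns almost without friction, is too fat to grip, and has springy bumper panels along both sides for pushing it. Push it with the fingertips, gently and without leaning on its lids, so that it swings from the robot's right round to the left, and bring it to rest with its nose pointing at the broad tip of the steel index bar, without running into the mug. It has to stay there on its own, untouched, for three seconds before you finish; never bump it hard or swing it fast, and leave everything else on the desk where it is.

Things in the scene. Friction and masses are not known exactly. Their poses are not given: they have to be found in the camera images.
- wing_nose (a point): middle of the front end face (nose) of the wing, 420 mm from the pivot axis, 60 mm up; x axis from nose to column. Wing: wooden tray with three clear boxes and a bumper panel on each side, 470 x 150 mm, 12 to 110 mm above the desk. Inertia about the axis nominal 0.30 kg m2 (0.7 to 1.4 times that), drag nominal 0.020 N m s/rad plus 0.002 N m: it coasts for many seconds
- lids: clear lids of the three boxes, 368 x 78 mm, the wing's top from 105 to 110 mm above the desk; they turn with the wing and bear no load (more than 3 N is too much). Origin at desk height on the wing's centreline, 300 mm from the pivot axis towards the nose; x axis from nose to column
- strip_tip (a point): middle of the inner edge of the steel index bar's tip, 455 mm from the column's axis; its x axis runs back along the bar to the column. The bar is a flat stiff steel pointer, 24 mm wide, lying under the wing on the desk from the column's foot, set to the robot's left; its tip (75 x 40 mm, 10 mm high, 455 to 530 mm from the axis) sticks out beyond the reach of the wing's nose
- mug: white mug, 76 mm wide and 85 mm high, on the robot's left beyond the place where the wing has to stop; the wing hits it 0.15 rad or more past the index bar. Origin under its centre
- jar: glass jar, 70 mm wide and 90 mm high, on the robot's right. Origin under its centre
- glue: white bottle, 44 mm wide and 120 mm high, on the robot's left. Origin under its centre
- pencup: dark steel pen cup, 80 mm wide and 100 mm high, left of the robot. Origin under its centre
- tape: roll of tape, 90 mm wide and 24 mm high, lying left of the robot. Origin under its centre
- phone: black phone, 150 x 72 x 10 mm, lying far left. Origin under its centre
- screwdriver: screwdriver lying on the robot's right, about 200 mm long and 30 mm thick
- column: the wing's fixed pivot: round dark foot (150 mm) and upright column, 48 mm thick, 197 mm high. The origin is NOT there: the vertical pivot axis is at x = +0.300, y = 0 in this body's frame. The wing points along its -x axis in mid range, starts 0.5 to 0.65 rad to the robot's right of that, has stops 0.85 rad to the right and 0.9 to the left; the bar is 0.26 to 0.54 left
- pad_left_face (a point): point on the outer face of the left bumper panel, 340 mm from the pivot axis along the wing, 85 mm up. The panel is a rigid upright board on the wing's left side (seen by the robot), 10 to 420 mm from the axis, 18 to 100 mm up, face 75 mm from the centreline; springs of nominal 25 N/m, hardly damped, let it move straight inwards up to 35 mm, then it is hard
- pad_right_face (a point): point on the outer face of the right bumper panel, 340 mm from the pivot axis along the wing, 85 mm up. The panel is a rigid upright board on the wing's right side (seen by the robot), 10 to 420 mm from the axis, 18 to 100 mm up, face 75 mm from the centreline; springs of nominal 25 N/m, hardly damped, let it move straight inwards up to 35 mm, then it is hard

How it is judged:
On the way:
1. the wing stands still by itself, pointing at the index bar's tip, untouched (angle between the x axis of wing_nose and the x axis of strip_tip, either way round below 0.1 rad and angular speed of lids below 0.03 rad/s and contact force between each of the arm, the fingers and anything else below 0.1 N), for 3 s.
At the end, for the whole second after the job is handed in: The wing points along the index bar within 0.1 rad, turns slower than 0.03 rad/s and is untouched, after having stood so for 3 s (angle between the x axis of wing_nose and the x axis of strip_tip, either way round below 0.1 rad and angular speed of lids below 0.03 rad/s).
It fails at once if something is bumped or pushed with more than 8 N (contact force between any of the fingers, the arm and anything else above 8 N).
It fails at once if the box lids are pressed with more than 3 N (contact force between any of the fingers, the arm and lids above 3 N).
It fails at once if the wing swings faster than 0.7 rad/s (angular speed of lids above 0.7 rad/s).
It fails at once if the mug or something else on the desk is knocked or disturbed (distance of any of jar, glue, pencup, tape, phone, screwdriver from where it was at the start of the episode above 0.02 m or distance of mug from where it was at the start of the episode above 0.015 m).
It also fails if it takes over 42 s, if anything falls off the work surface, if the arm or the gripper's body presses on something with over 40 N, if the wrist force passes 120 N, or if a joint passes its speed limit or range.

### The arm

A 6-joint arm with a two-finger parallel gripper is mounted at the origin on the work surface. World frame = base frame: x ahead of the robot, y to its left, z up, the work surface at z = 0. Lengths are in m, angles in rad, forces in N, time in s.
With the tool pointing down it reaches from about 0.375 to 0.9 m from the base axis. Payload 3.1 kg.
Tool frame: the origin (TCP) lies at the very end of the fingers, on their centre line; the grasp point (between the pads) lies 19 mm behind it; z points along the fingers, y is the line along which they close (so a half turn about z gives the same grasp; the last joint's range is limited). The gripper opens to 85 mm and grips with 20 to 120 N. Pads are 22 mm wide; open, the fingers measure 114 mm over their backs; the gripper's body (76 mm by 85 mm) begins 54 mm behind the grasp point. The pads swing forward as they close: fully open they stand 13 mm farther back than shut.
Start: joints at [-1.313, 0.527, 1.433, -0, 1.181, -0.178], TCP at [0.264, -0.567, 0.231] pointing down, gripper open.
Joint ranges: [-3.08, 3.08], [-0.75, 2.2], [0.22, 2.44], [-1.43, 4.57], [0, 2.65], [-2.85, 2.85]. Speed limits (rad/s): [2.79, 2.79, 3.14, 3.14, 3.14, 3.14].

### API

Orientations are given as a unit quaternion [x, y, z, w].
In Python, from station import manip, vision gives the robot as it stands.
- The arm moves only by the tool drive_tool, never from a script. Its argument "deltas" is a list that holds one entry, the list of rows, each a list of 4 numbers: the shift along the tool's x, y, z in mm, then the turn about the tool's z in rad. A call has 1 to 5 rows; each row is the pose to reach, as a shift and turn from the pose commanded when the call began, along the tool's axes at that moment; what a row does not reach only later rows make up. A row lasts 1/12 s, in which the tool goes at most 41.7 mm and 7.16 degrees, less where a joint would pass 70% of its speed; a pose out of reach is approached as far as the arm can. A call with a gripper value outside its range is refused whole. "jaw" is the finger opening in mm, from 0 to 85.4, set as the call begins (left out, the last holds). The fingers move at their own pace and stop on an object; "force" is the grip in N (left out, the last holds). Time passes only in rows, so rows that repeat a pose let the fingers close. It gives the time, the measured TCP pose, the force, the opening and the grip force at its end, in the units of the state.
- manip.sense(): the state, without advancing time (a new reading comes with each control period).
- vision.snapshot(name): name is "side" or "top"; returns the picture (480x640x3 uint8, red, green, blue); there is no depth.
- vision.camera_model(name): a dict with "camera_matrix" (3x3 intrinsics, pixels), "rvec" (rotation vector, rad) and "tvec" (3), from world to camera coordinates, as OpenCV has them. Camera axes: x right, y down, z forward; pixel columns grow to the right and rows downward; lengths in m; the calibration is good to about 2 mm. A picture is of the moment at which its call begins. camera_model takes no time and is no camera call.
- manip.sign_off(): hands the job in; it is judged then, once.
The state is a dict: "t": time; "q": joint angles; "qd": joint speeds; "tau": joint torques, N m; "tcp_pos": TCP position; "tool_rot": TCP orientation; "force": force on the tool from outside, world axes, zero at the start; "ft_torque": the same for the moment, N m; "finger_gap": opening from 0.0 (shut) to 1.0 (fully open); "gripper_force": force on a finger pad.
Only numpy, scipy, OpenCV 4.12 (cv2) and the standard library are available. Lean on these libraries where they do the work, as an engineer would, in place of code of your own. Each camera call takes 0.05 s, during which the arm holds its last target. There are 200 camera calls.

## Working session

There is one attempt and no reset: what is moved stays moved. The work goes in short steps, Python scripts to look and compute and a tool call to move; the robot and the scene stay as the last step left them, time stands still between calls to the robot, and variables do not carry over. Pictures are saved under pics/ and viewed, at most 10 in all, crops included, and the job is handed in when it is done.

Besides the shell and the picture viewer there is one more tool, called after "Request:" as name(argument=value, ...) on one line, values as JSON. drive_tool: Moves the arm, as the interface text tells. Its arguments: {"type":"object","properties":{"deltas":{"type":"array"},"jaw":{"type":"number"},"force":{"type":"number"}},"required":["deltas"]}

```bash
mkdir -p pics; python3 - <<'E'
from station import manip, vision
import cv2,numpy as np
for n in("top","side"):
    im=vision.snapshot(n); cv2.imwrite(f"pics/{n}0.png",im[:,:,::-1])
    m=vision.camera_model(n); print(n,m)
    R=cv2.Rodrigues(np.array(m["rvec"],float))[0]; print(-R.T@np.array(m["tvec"]).ravel())
s=manip.sense(); print(s["t"],s["tcp_pos"],s["tool_rot"],s["force"])
from scipy.spatial.transform import Rotation as Ro
print(Ro.from_quat(s["tool_rot"]).as_matrix())
E
```

```text
top {'camera_matrix': array([[591.83308957,   0.        , 314.09020354],
       [  0.        , 591.83308957, 241.48045976],
       [  0.        ,   0.        ,   1.        ]]), 'rvec': array([ 2.07665896, -2.15008553,  0.21460741]), 'tvec': array([0.01669912, 0.54310051, 1.49866371])}
[2.29154238e-01 1.40592831e-03 1.57756658e+00]
side {'camera_matrix': array([[616.12910815,   0.        , 318.17800076],
       [  0.        , 616.12910815, 250.52708758],
       [  0.        ,   0.        ,   1.        ]]), 'rvec': array([ 0.23833823, -2.73063931,  1.33673959]), 'tvec': array([0.52651861, 0.14528443, 1.5051625 ])}
[0.30560198 1.17514204 1.04378742]
0.1 [ 0.26369058 -0.56593041  0.23042268] [ 9.76354478e-01  2.16173402e-01 -3.12586903e-05 -9.96505514e-04] [-0.47685862  0.32477818 -0.27755597]
[[ 9.06538119e-01  4.22123675e-01 -4.91875098e-04]
 [ 4.22123799e-01 -9.06536135e-01  1.93237065e-03]
 [ 3.69796849e-04 -1.95939984e-03 -9.99998012e-01]]
```

View pics/top0.png

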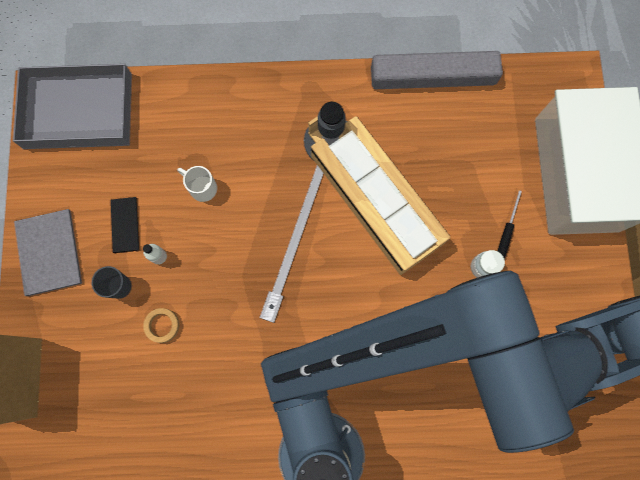

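View pics/side0.png

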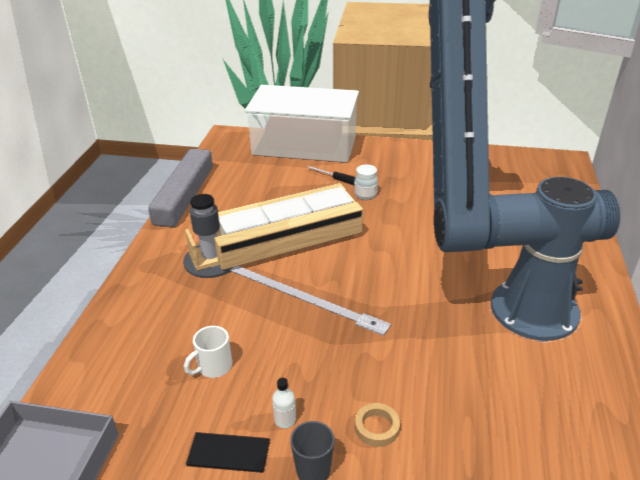

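The top view shows the column top at (331,113), the wing's white lids running to its nose near (428,255), the bar tip at (271,305), the mug at (200,183) and the jar at (488,263). The side view agrees. Next I'll turn these into positions.

```bash
cat > h.py <<'E'
import cv2,numpy as np
from station import manip, vision
M={n:vision.camera_model(n) for n in("top","side")}
def ray(n,uv,z):
    m=M[n];K=m["camera_matrix"];R=cv2.Rodrigues(np.array(m["rvec"],float))[0];t=np.array(m["tvec"],float).ravel()
    C=-R.T@t; d=R.T@np.linalg.inv(K)@np.array([uv[0],uv[1],1.]); return (C+d*(z-C[2])/d[2])[:2]
def proj(n,p):
    m=M[n]; return cv2.projectPoints(np.array([p],float),m["rvec"],m["tvec"],m["camera_matrix"],None)[0].ravel()
E
python3 - <<'E'
from h import *
im=cv2.imread("pics/top0.png"); hsv=cv2.cvtColor(im,cv2.COLOR_BGR2HSV)
w=((hsv[...,1]<60)&(hsv[...,2]>120)).astype(np.uint8)
def comps(mask,x0,y0,x1,y1,amin=30):
    z=np.zeros_like(mask);z[y0:y1,x0:x1]=mask[y0:y1,x0:x1]
    for c in cv2.findContours(z,cv2.RETR_EXTERNAL,cv2.CHAIN_APPROX_NONE)[0]:
        if cv2.contourArea(c)>amin: yield c
print("lids")
allp=[]
for c in comps(w,325,125,445,265):
    r=cv2.minAreaRect(c);print(r, ray("top",r[0],.11)); allp.append(c)
P=np.array([ray("top",q,.11) for q in np.vstack(allp)[:,0]])
r=cv2.minAreaRect((P*1000).astype(np.float32));print("lids rect mm",r,cv2.boxPoints(r))
print("bar")
for c in comps(w,255,160,326,325):
    Q=np.array([ray("top",q,.008) for q in c[:,0]]);print(cv2.contourArea(c),cv2.minAreaRect((Q*1000).astype(np.float32)))
    v=cv2.fitLine((Q*1000).astype(np.float32),cv2.DIST_L2,0,.01,.01).ravel();print(v)
    print(cv2.boxPoints(cv2.minAreaRect((Q*1000).astype(np.float32))))
d=(hsv[...,2]<45).astype(np.uint8)
print("column top")
for c in comps(d,312,95,350,140): 
    (u,r)=cv2.minEnclosingCircle(c);print(u,r,ray("top",u,.197))
print("tip", ray("top",(262,319),.01),ray("top",(277,322),.01),ray("top",(283,296),.01),ray("top",(266,292),.01))
for nm,uv,z in(("mug",(200,182),.085),("jar",(488,262),.09),("glue",(148,248),.12)):print(nm,ray("top",uv,z))
E
```

```text
lids
((382.2787780761719, 193.36245727539062), (141.63580322265625, 29.997772216796875), 52.4314079284668) [ 0.6522995  -0.18177072]
lids rect mm ((654.6693115234375, -180.3966064453125), (368.13134765625, 78.14317321777344), 33.55473327636719) [[ 479.68048 -249.57521]
 [ 522.87286 -314.69647]
 [ 829.65814 -111.218  ]
 [ 786.46576  -46.09674]]
bar
1465.5 ((556.659912109375, 51.81388473510742), (40.795684814453125, 448.3819580078125), 69.32392120361328)
[ 9.3575376e-01 -3.5265401e-01  5.4528009e+02  5.5801582e+01]
[[339.7066   111.88815 ]
 [759.2089   -46.428474]
 [773.6132    -8.260384]
 [354.1109   150.05624 ]]
column top
(331.5, 128.0) 11.884963989257812 [ 0.79977738 -0.0548272 ]
(332.0, 113.0) 11.70479965209961 [ 0.83946041 -0.0576709 ]
tip [0.34917864 0.14200432] [0.33996373 0.1026691 ] [0.40795506 0.08526556] [0.42018157 0.13019625]
mug [0.70760929 0.29254004]
jar [ 0.46735717 -0.4425425 ]
glue [0.52802198 0.41558394]
```

```bash
python3 -c "
import cv2
a=cv2.imread('pics/top0.png')
cv2.imwrite('pics/c0.png',cv2.resize(a[85:335,240:510],None,fx=2.4,fy=2.4,interpolation=cv2.INTER_CUBIC))"
```

```text
(no output)
```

View pics/c0.png

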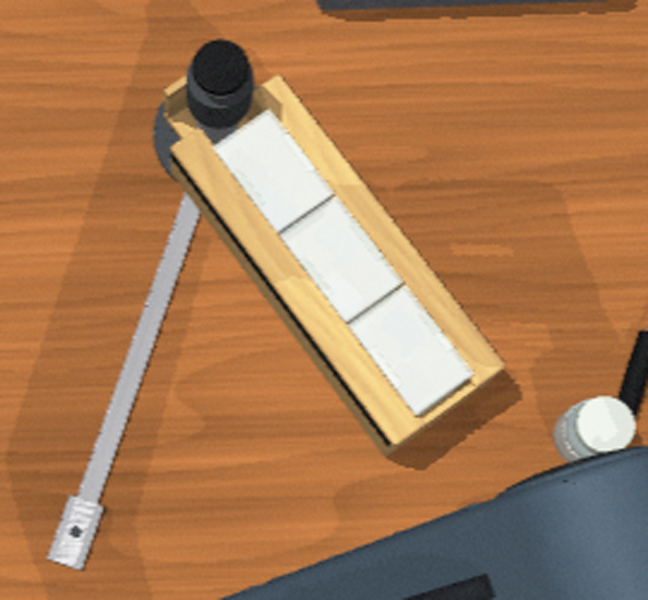

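The crop shows the wing, bar and tip clearly.

- **Lids:** they measure 368 x 78 mm, as given.
- **Pivot:** about (0.840, -0.0575).
- **Bar tip:** its centre is 0.492 m from the axis, as expected. The bar angle is about +0.36 rad.
- **Wing:** -0.586 rad.

I'll close the fingers and move to a point above the right side.

Request:
drive_tool(deltas=[[[15, -2, 0, 0], [45, -6, 0, 0], [80, -11, 0, 0], [120, -17, 0, 0], [160, -23, 0, 0]]], jaw=0)

```text
t: 0.52
tcp_pos: [0.4007, -0.4764, 0.231]
tool_rot: [0.976, 0.216, 0.0, -0.0]
force: [-0.2, 0.3, 0.9]
finger_gap: 0.299
gripper_force: 0.0
```

Request:
drive_tool(deltas=[[[40, -6, 0, 0], [80, -11, 0, 0], [120, -17, 0, 0], [160, -23, 0, 0], [200, -29, 0, 0]]])

```text
t: 0.93
tcp_pos: [0.5701, -0.3646, 0.231]
tool_rot: [0.976, 0.216, -0.0, -0.001]
force: [0.2, -1.4, 0.1]
finger_gap: 0.0
gripper_force: 0.0
```

Request:
drive_tool(deltas=[[[30, -4, 0, 0], [47, -6, 0, 0], [57, -7, 0, 0], [57, -7, 20, 0], [57, -7, 50, 0]]])

```text
t: 1.35
tcp_pos: [0.6192, -0.3385, 0.1846]
tool_rot: [0.976, 0.217, 0.002, 0.004]
force: [0.4, -1.0, 0.2]
finger_gap: 0.001
gripper_force: 0.0
```

```bash
cat >> h.py <<'E'
from scipy.spatial.transform import Rotation as Ro
P=np.array([.840,-.0575]); BAR=.359
def wing(n="side",save=None):
    im=vision.snapshot(n)[:,:,::-1].copy(); t=manip.sense()["t"]
    if save: cv2.imwrite(save,im)
    hsv=cv2.cvtColor(im,cv2.COLOR_BGR2HSV)
    w=((hsv[...,1]<60)&(hsv[...,2]>120)).astype(np.uint8); w=cv2.morphologyEx(w,cv2.MORPH_OPEN,np.ones((3,3)))
    pts=[]
    for c in cv2.findContours(w,cv2.RETR_EXTERNAL,cv2.CHAIN_APPROX_NONE)[0]:
        if cv2.contourArea(c)<100: continue
        Q=np.array([ray(n,q,.11) for q in c[:,0]]); r=np.hypot(*(Q-P).T)
        if r.max()<.46 and r.min()>.02 and Q[:,0].max()<.9: pts.append(Q)
    Q=np.vstack(pts); (c,s,a)=cv2.minAreaRect((Q*1000).astype(np.float32))
    b=cv2.boxPoints((c,s,a)); e=max((b[1]-b[0],b[2]-b[1]),key=np.linalg.norm)
    if e[0]>0: e=-e
    c=np.array(c)/1000-P
    return t,np.arctan2(e[1],-e[0]),np.arctan2(c[1],-c[0]),np.round(s)
def rep(g=None):
    s=manip.sense(); p=np.array(s["tcp_pos"]); R=Ro.from_quat(s["tool_rot"]).as_matrix()
    d=p[:2]-P; print("t",round(s["t"],3),"tcp",p.round(4),"r,ang",np.hypot(*d).round(3),np.arctan2(d[1],-d[0]).round(3),"F",np.round(s["force"],2))
    if g is not None: print("delta tool mm",(R.T@(np.array(g)-p)*1000).round(1))
    return p,R
def at(th,r,off): # off>0 : left side of the wing
    d=np.array([-np.cos(th),np.sin(th)]); l=np.array([np.sin(th),np.cos(th)]); return P+r*d+off*l
E
python3 - <<'E'
from h import *
print(wing("top","pics/t1.png")); print(wing("side","pics/s1.png"))
g=at(-.586,.34,-(.075+.0145+.02)); print(g); rep([*g,.065])
E
```

```text
(1.4, np.float32(-1.4376246), np.float64(0.7271233457705517), array([608., 228.]))
(1.45, np.float32(-0.78502905), np.float64(-0.5212508371298736), array([466., 154.]))
[ 0.61728287 -0.33676212]
t 1.45 tcp [ 0.6131 -0.3353  0.176 ] r,ang 0.359 -0.886 F [-1.04  0.53 -0.69]
delta tool mm [  3.8   4.3 110.9]
```

View pics/t1.png

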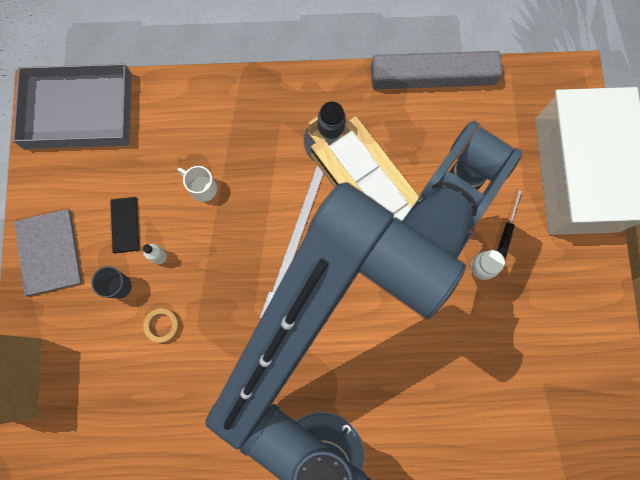

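The top view shows the arm covering the nose end of the wing. Two lids near (360,165) stay visible, but the mask also picks up other bright parts, so I'll tighten it using the saved pictures.

```bash
python3 - <<'E'
from h import *
for n,f in(("side","pics/s1.png"),("top","pics/t1.png"),("side","pics/side0.png")):
    im=cv2.imread(f);hsv=cv2.cvtColor(im,cv2.COLOR_BGR2HSV)
    for S,V in((60,120),(40,170),(25,190)):
        w=((hsv[...,1]<S)&(hsv[...,2]>V)).astype(np.uint8); w=cv2.morphologyEx(w,cv2.MORPH_OPEN,np.ones((3,3)))
        for c in cv2.findContours(w,cv2.RETR_EXTERNAL,cv2.CHAIN_APPROX_NONE)[0]:
            if cv2.contourArea(c)<100: continue
            Q=np.array([ray(n,q,.11) for q in c[:,0]]);r=np.hypot(*(Q-P).T)
            if r.max()>.5: continue
            R=cv2.minAreaRect((Q*1000).astype(np.float32));print(f,S,V,cv2.boundingRect(c),np.round(R[0]),np.round(R[1]),round(R[2],1),r.min().round(3),r.max().round(3))
E
```

```text
pics/s1.png 60 120 (200, 240, 17, 19) [809.  28.] [38. 82.] 23.5 0.054 0.132
pics/s1.png 60 120 (218, 187, 134, 48) [ 658. -174.] [380.  92.] 34.0 0.034 0.407
pics/s1.png 40 170 (219, 187, 133, 47) [ 657. -175.] [377.  88.] 33.7 0.036 0.407
pics/s1.png 25 190 (219, 187, 133, 46) [ 655. -177.] [369.  86.] 33.7 0.037 0.405
pics/t1.png 60 120 (178, 166, 39, 36) [702. 292.] [114.  75.] 25.7 0.338 0.416
pics/t1.png 60 120 (329, 131, 82, 90) [ 695. -154.] [273.  78.] 33.5 0.039 0.311
pics/t1.png 40 170 (274, 167, 49, 123) [570.  35.] [ 22. 337.] 69.3 0.117 0.454
pics/t1.png 40 170 (330, 131, 81, 89) [ 695. -154.] [270.  77.] 33.7 0.039 0.309
pics/t1.png 25 190 (394, 205, 16, 15) [ 602. -231.] [23. 48.] 43.1 0.285 0.309
pics/t1.png 25 190 (358, 168, 48, 44) [ 656. -181.] [119.  75.] 35.0 0.163 0.282
pics/t1.png 25 190 (274, 168, 48, 121) [570.  35.] [ 21. 333.] 69.2 0.119 0.452
pics/t1.png 25 190 (330, 132, 48, 49) [ 757. -112.] [118.  77.] 33.0 0.041 0.162
pics/side0.png 60 120 (200, 240, 15, 19) [812.  29.] [31. 84.] 34.0 0.054 0.132
pics/side0.png 60 120 (219, 187, 133, 48) [ 658. -174.] [380.  89.] 33.4 0.034 0.407
pics/side0.png 40 170 (219, 187, 133, 47) [ 656. -175.] [372.  88.] 33.5 0.037 0.405
pics/side0.png 25 190 (114, 204, 35, 15) [1063. -110.] [ 63. 110.] 81.5 0.173 0.284
pics/side0.png 25 190 (219, 188, 133, 45) [ 654. -177.] [367.  86.] 33.5 0.037 0.405
```

View pics/s1.png

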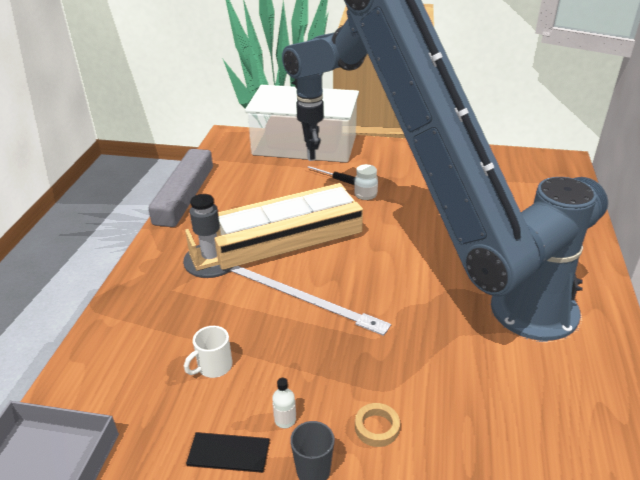

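The side view shows the wing unmoved, with all its lids visible and the fingers behind it near (312,150). I'll descend beside the right panel.

Request:
drive_tool(deltas=[[[4, 2, 20, 0], [4, 4, 50, 0], [4, 4, 80, 0], [4, 4, 103, 0], [4, 4, 111, 0]]])

```text
t: 1.87
tcp_pos: [0.6196, -0.3387, 0.0672]
tool_rot: [0.977, 0.215, -0.002, -0.002]
force: [-0.7, 0.4, -0.5]
finger_gap: -0.001
gripper_force: 0.0
```

```bash
cat >> h.py <<'E'
def wing(n="side",save=None):
    im=vision.snapshot(n)[:,:,::-1].copy(); t=manip.sense()["t"]-.05
    if save: cv2.imwrite(save,im)
    hsv=cv2.cvtColor(im,cv2.COLOR_BGR2HSV)
    w=((hsv[...,1]<40)&(hsv[...,2]>170)).astype(np.uint8); w=cv2.morphologyEx(w,cv2.MORPH_OPEN,np.ones((3,3)))
    pts=[]
    for c in cv2.findContours(w,cv2.RETR_EXTERNAL,cv2.CHAIN_APPROX_NONE)[0]:
        if cv2.contourArea(c)<100: continue
        Q=np.array([ray(n,q,.11) for q in c[:,0]]); r=np.hypot(*(Q-P).T); R=cv2.minAreaRect((Q*1000).astype(np.float32))
        if r.max()<.46 and r.min()>.025 and Q[:,0].max()<.9 and R[0][1]<170 and 50<min(R[1])<100: pts.append(Q)
    if not pts: return round(t,2),None
    (c,s,a)=cv2.minAreaRect((np.vstack(pts)*1000).astype(np.float32))
    b=cv2.boxPoints((c,s,a)); e=max((b[1]-b[0],b[2]-b[1]),key=np.linalg.norm)
    if e[0]>0: e=-e
    c=np.array(c)/1000-P
    return round(t,2),round(float(np.arctan2(e[1],-e[0])),4),round(float(np.arctan2(c[1],-c[0])),4),np.round(s)
E
python3 - <<'E'
from h import *
print(wing("side")); rep([*at(-.586,.34,-(.075+.0145)),.065])
E
```

```text
(1.87, -0.5868, -0.5724, array([377.,  88.]))
t 1.917 tcp [ 0.6197 -0.3386  0.0671] r,ang 0.357 -0.906 F [-0.57 -0.34 -1.8 ]
delta tool mm [ -4.5 -22.4   2.3]
```

Request:
drive_tool(deltas=[[[0, -4, 0, 0], [0, -8, 0, 0], [-1, -12, 0, 0], [-1, -15, 0, 0], [-1, -18, 0, 0]]])

```text
t: 2.33
tcp_pos: [0.6142, -0.323, 0.072]
tool_rot: [0.976, 0.216, 0.001, 0.001]
force: [-0.8, -0.5, 0.0]
finger_gap: -0.002
gripper_force: 0.0
```

Request:
drive_tool(deltas=[[[0, -3, 0, 0], [0, -6, 0, 0], [-1, -9, 0, 0], [-1, -12, 0, 0], [-1, -15, 0, 0]]])

```text
t: 2.75
tcp_pos: [0.6064, -0.3097, 0.0703]
tool_rot: [0.976, 0.216, -0.0, 0.0]
force: [-0.1, 0.6, -0.5]
finger_gap: -0.003
gripper_force: 0.1
```

Request:
drive_tool(deltas=[[[0, -3, 0, 0], [0, -6, 0, 0], [-1, -9, 0, 0], [-1, -12, 0, 0], [-1, -15, 0, 0]]])

```text
t: 3.17
tcp_pos: [0.5991, -0.2965, 0.0703]
tool_rot: [0.976, 0.216, -0.0, 0.0]
force: [-0.4, -1.0, 0.3]
finger_gap: 0.003
gripper_force: 0.2
```

```bash
python3 - <<'E'
from h import *
a=wing("side");b=wing("side");w=wing("side");print(a,b,w); rep([*at(w[1],.34,-(.075+.0145)),.065])
E
```

```text
(3.17, -0.5607, -0.5433, array([373.,  87.])) (3.22, -0.5528, -0.537, array([372.,  88.])) (3.27, -0.546, -0.5306, array([372.,  88.]))
t 3.317 tcp [ 0.5992 -0.2964  0.0703] r,ang 0.339 -0.782 F [1.15 0.22 0.21]
delta tool mm [-8.9 11.4  5.3]
```

Request:
drive_tool(deltas=[[[0, -3, 0, 0], [0, -6, 0, 0], [-1, -9, 0, 0], [-1, -12, 0, 0], [-1, -15, 0, 0]]])

```text
t: 3.73
tcp_pos: [0.5918, -0.2832, 0.0703]
tool_rot: [0.976, 0.216, -0.0, -0.0]
force: [-0.4, 0.4, -0.3]
finger_gap: -0.002
gripper_force: 0.0
```

```bash
python3 - <<'E'
from h import *
a=wing("side");b=wing("side");w=wing("side");print(a,b,w); rep([*at(w[1],.34,-(.075+.0145)),.065])
E
```

```text
(3.73, -0.474, -0.4567, array([370.,  88.])) (3.78, -0.4677, -0.4472, array([369.,  87.])) (3.83, -0.4577, -0.4399, array([369.,  87.]))
t 3.883 tcp [ 0.5919 -0.2831  0.0703] r,ang 0.335 -0.738 F [ 0.07 -0.4   0.09]
delta tool mm [-17.8  -2.9   5.3]
```

Request:
drive_tool(deltas=[[[0, 5, -30, 0], [0, 5, -65, 0], [0, 5, -100, 0], [5, -10, -105, 0], [12, -35, -105, 0]]])

```text
t: 4.3
tcp_pos: [0.5912, -0.2504, 0.1794]
tool_rot: [0.977, 0.215, 0.004, 0.004]
force: [0.1, -0.0, -0.4]
finger_gap: -0.001
gripper_force: 0.0
```

Request:
drive_tool(deltas=[[[12, -36, 0, 0], [24, -72, 0, 0], [36, -108, 0, 0], [48, -144, 0, 0], [60, -180, 0, 0]]])

```text
t: 4.72
tcp_pos: [0.566, -0.0565, 0.1753]
tool_rot: [0.976, 0.216, 0.0, -0.0]
force: [0.8, -0.5, -0.5]
finger_gap: 0.005
gripper_force: 0.0
```

Request:
drive_tool(deltas=[[[12, -36, 0, 0], [24, -72, 0, 0], [36, -108, 0, 0], [48, -140, 0, 0], [60, -170, 0, 0]]])

```text
t: 5.13
tcp_pos: [0.5483, 0.1234, 0.1753]
tool_rot: [0.976, 0.216, -0.0, -0.0]
force: [-0.1, 0.6, -0.5]
finger_gap: 0.001
gripper_force: 0.0
```

```bash
python3 - <<'E'
from h import *
print(wing("side"),wing("top"),wing("side","pics/s2.png")); rep([.545,.145,.065])
E
```

```text
(5.13, -0.2589, -0.2401, array([366.,  88.])) (5.18, -0.2508, -0.249, array([366.,  77.])) (5.23, -0.2448, -0.2257, array([367.,  88.]))
t 5.283 tcp [0.5485 0.1236 0.1752] r,ang 0.343 0.556 F [ 0.64 -0.14  1.14]
delta tool mm [  5.9 -20.9 110.2]
```

Request:
drive_tool(deltas=[[[2, -7, 25, 0.11], [4, -14, 55, 0.22], [6, -21, 85, 0.33], [6, -21, 105, 0.44], [6, -21, 110, 0.55]]])

```text
t: 5.7
tcp_pos: [0.5435, 0.1415, 0.0617]
tool_rot: [0.998, -0.06, -0.003, 0.001]
force: [0.1, 0.2, -0.2]
finger_gap: -0.004
gripper_force: 0.0
```

Request:
drive_tool(deltas=[[[0, 0, 0, 0.1], [0, 0, 0, 0.2], [0, 0, 0, 0.24], [0, 0, 0, 0.24]]])

```text
t: 6.03
tcp_pos: [0.5462, 0.1413, 0.0651]
tool_rot: [0.984, -0.177, 0.0, 0.0]
force: [0.3, -0.8, -0.4]
finger_gap: -0.0
gripper_force: 0.0
```

```bash
python3 - <<'E'
from h import *
print(wing("side"),wing("top"),wing("side","pics/s3.png"),wing("side")); p,R=rep([.545,.145,.065]);print(R.round(2))
E
```

```text
(6.03, -0.1332, -0.1164, array([366.,  87.])) (6.08, -0.1266, -0.1247, array([365.,  77.])) (6.13, -0.1212, -0.101, array([366.,  88.])) (6.18, -0.1117, -0.0937, array([366.,  88.]))
t 6.233 tcp [0.546  0.1421 0.0654] r,ang 0.355 0.596 F [0.07 0.21 0.76]
delta tool mm [-2.  -2.4  0.4]
[[ 0.94 -0.35  0.  ]
 [-0.35 -0.94 -0.  ]
 [ 0.    0.   -1.  ]]
```

Request:
drive_tool(deltas=[[[0, 3, 0, 0], [0, 7, 0, 0], [0, 10, 0, 0], [0, 10, 0, 0], [0, 10, 0, 0]]])

```text
t: 6.65
tcp_pos: [0.5422, 0.1331, 0.0654]
tool_rot: [0.984, -0.176, -0.0, -0.0]
force: [0.7, -0.3, -0.5]
finger_gap: -0.0
gripper_force: 0.0
```

Request:
drive_tool(deltas=[[[0, 0, 0, 0], [0, 0, 0, 0], [0, 0, 0, 0], [0, 0, 0, 0], [0, 0, 0, 0]]])

```text
t: 7.07
tcp_pos: [0.5423, 0.1335, 0.0653]
tool_rot: [0.984, -0.176, 0.0, -0.0]
force: [0.1, 0.0, -0.8]
finger_gap: 0.001
gripper_force: 0.0
```

Request:
drive_tool(deltas=[[[0, 0, 0, 0], [0, 0, 0, 0], [0, 0, 0, 0], [0, 0, 0, 0], [0, 0, 0, 0]]])

```text
t: 7.48
tcp_pos: [0.5423, 0.1334, 0.0653]
tool_rot: [0.984, -0.176, -0.0, 0.0]
force: [0.1, 1.1, 0.0]
finger_gap: -0.0
gripper_force: 0.0
```

Request:
drive_tool(deltas=[[[0, 0, 0, 0], [0, 0, 0, 0], [0, 0, 0, 0], [0, 0, 0, 0], [0, 0, 0, 0]]])

```text
t: 7.9
tcp_pos: [0.5423, 0.1334, 0.0653]
tool_rot: [0.984, -0.176, 0.0, -0.0]
force: [-0.1, 0.8, -0.1]
finger_gap: -0.001
gripper_force: 0.0
```

```bash
cat >> h.py <<'E'
def cth(p): # wing angle at which a finger on the left touches
    d=p[:2]-P; r=np.hypot(*d); return round(float(np.arctan2(d[1],-d[0])-np.arcsin(.0895/r)),4)
E
python3 - <<'E'
from h import *
print(wing("side"),wing("top"),wing("side","pics/s3.png"),wing("side")); p,R=rep();print(cth(p))
E
```

```text
(7.9, 0.0973, 0.1125, array([ 86., 372.])) (7.95, 0.0975, 0.1029, array([ 77., 365.])) (8.0, 0.1065, 0.1244, array([ 87., 371.])) (8.05, 0.1128, 0.1304, array([ 87., 372.]))
t 8.1 tcp [0.5423 0.1334 0.0653] r,ang 0.354 0.57 F [ 0.77 -0.12  0.03]
0.3143
```

Request:
drive_tool(deltas=[[[0, 0, 0, 0], [0, 0, 0, 0], [0, 0, 0, 0], [0, 0, 0, 0], [0, 0, 0, 0]]])

```text
t: 8.52
tcp_pos: [0.5423, 0.1334, 0.0653]
tool_rot: [0.984, -0.176, 0.0, -0.0]
force: [0.2, 0.9, -0.1]
finger_gap: -0.004
gripper_force: 0.0
```

Request:
drive_tool(deltas=[[[0, 0, 0, 0], [0, 0, 0, 0], [0, 0, 0, 0], [0, 0, 0, 0], [0, 0, 0, 0]]])

```text
t: 8.93
tcp_pos: [0.5423, 0.1334, 0.0653]
tool_rot: [0.984, -0.176, -0.0, 0.0]
force: [-0.5, 0.1, -0.7]
finger_gap: 0.001
gripper_force: 0.0
```

Request:
drive_tool(deltas=[[[0, 0, 0, 0], [0, 0, 0, 0], [0, 0, 0, 0], [0, 0, 0, 0], [0, 0, 0, 0]]])

```text
t: 9.35
tcp_pos: [0.5423, 0.1334, 0.0653]
tool_rot: [0.984, -0.176, -0.0, 0.0]
force: [-0.4, -0.6, -0.9]
finger_gap: 0.001
gripper_force: 0.0
```

```bash
python3 - <<'E'
from h import *
print(wing("side"),wing("top"),wing("side"))
E
```

```text
(9.35, 0.2459, 0.2635, array([ 86., 370.])) (9.4, 0.2485, 0.2536, array([ 77., 365.])) (9.45, 0.2549, 0.2727, array([ 85., 371.]))
```

Request:
drive_tool(deltas=[[[0, 0, 0, 0], [0, 0, 0, 0], [0, 0, 0, 0], [0, 0, 0, 0], [0, 0, 0, 0]]])

```text
t: 9.92
tcp_pos: [0.5423, 0.1334, 0.0653]
tool_rot: [0.984, -0.176, -0.0, -0.0]
force: [-0.3, 0.7, -0.8]
finger_gap: 0.003
gripper_force: 0.0
```

Request:
drive_tool(deltas=[[[0, 0, 0, 0], [0, -0.5, 0, 0], [0, -1.7, 0, 0], [0, -3, 0, 0], [0, -4.2, 0, 0]]])

```text
t: 10.33
tcp_pos: [0.5439, 0.1375, 0.0654]
tool_rot: [0.984, -0.176, 0.0, -0.0]
force: [0.2, 0.2, 0.5]
finger_gap: 0.001
gripper_force: 0.1
```

Request:
drive_tool(deltas=[[[0, -1.2, 0, 0], [0, -2.5, 0, 0], [0, -3.7, 0, 0], [0, -5, 0, 0], [0, -6.2, 0, 0]]])

```text
t: 10.75
tcp_pos: [0.546, 0.1433, 0.0653]
tool_rot: [0.984, -0.176, 0.0, -0.0]
force: [0.2, 1.4, 0.2]
finger_gap: 0.003
gripper_force: 0.0
```

```bash
python3 - <<'E'
from h import *
print(wing("side"),wing("top"),wing("side")); p,R=rep();print(cth(p))
E
```

```text
(10.75, 0.352, 0.3673, array([ 84., 376.])) (10.8, 0.3501, 0.3558, array([ 77., 365.])) (10.85, 0.3542, 0.3685, array([ 84., 376.]))
t 10.9 tcp [0.5459 0.1432 0.0653] r,ang 0.356 0.599 F [ 0.81 -0.12  1.13]
0.3448
```

Request:
drive_tool(deltas=[[[0, 0, 0, 0], [0, -1, 0, 0], [0, -4, 0, 0], [0, -12, 0, 0], [0, -24, 0, 0]]])

```text
t: 11.32
tcp_pos: [0.5542, 0.1657, 0.0653]
tool_rot: [0.984, -0.177, -0.0, 0.0]
force: [0.5, 1.3, -0.6]
finger_gap: 0.005
gripper_force: 0.0
```

```bash
python3 - <<'E'
from h import *
print(*[wing(n) for n in("top","side","top","side","top","top")],sep="\n"); p,R=rep();print(cth(p))
E
```

```text
(11.32, 0.3479, 0.3544, array([ 77., 365.]))
(11.37, 0.3474, 0.3643, array([ 85., 376.]))
(11.42, 0.348, 0.3517, array([ 77., 365.]))
(11.47, 0.3471, 0.3641, array([ 85., 375.]))
(11.52, 0.3438, 0.3504, array([ 77., 365.]))
(11.57, 0.345, 0.3497, array([ 77., 365.]))
t 11.617 tcp [0.554  0.1658 0.0652] r,ang 0.363 0.663 F [-0.36 -0.75 -1.  ]
0.4136
```

Request:
drive_tool(deltas=[[[0, -8, 0, 0], [0, -16, 0, 0], [0, -24, 0, 0], [0, -30, 0, 0], [0, -30, 0, 0]]])

```text
t: 12.03
tcp_pos: [0.5655, 0.1953, 0.0654]
tool_rot: [0.984, -0.176, 0.001, -0.0]
force: [0.7, 0.6, -0.5]
finger_gap: 0.002
gripper_force: 0.0
```

Request:
drive_tool(deltas=[[[0, 0, 0, 0], [0, 0, 0, 0], [0, 0, 0, 0], [0, 0, 0, 0], [0, 0, 0, 0]]])

```text
t: 12.45
tcp_pos: [0.5645, 0.1935, 0.0653]
tool_rot: [0.984, -0.176, -0.0, 0.0]
force: [-0.2, -0.2, -0.1]
finger_gap: 0.004
gripper_force: 0.0
```

Request:
drive_tool(deltas=[[[0, 0, 0, 0], [0, 0, 0, 0], [0, 0, 0, 0], [0, 0, 0, 0], [0, 0, 0, 0]]])

```text
t: 12.87
tcp_pos: [0.5647, 0.1938, 0.0653]
tool_rot: [0.984, -0.176, -0.0, 0.0]
force: [-0.6, 0.2, -1.0]
finger_gap: -0.001
gripper_force: 0.0
```

Request:
drive_tool(deltas=[[[0, 0, 0, 0], [0, 0, 0, 0], [0, 0, 0, 0], [0, 0, 0, 0], [0, 0, 0, 0]]])

```text
t: 13.28
tcp_pos: [0.5647, 0.1938, 0.0653]
tool_rot: [0.984, -0.176, -0.0, 0.0]
force: [0.2, -0.0, -0.9]
finger_gap: 0.001
gripper_force: 0.0
```

```bash
python3 - <<'E'
from h import *
print(*[wing(n) for n in("top","side","top")],sep="\n"); p,R=rep();print(cth(p))
E
```

```text
(13.28, 0.3385, 0.3425, array([ 77., 365.]))
(13.33, 0.3416, 0.3573, array([ 85., 374.]))
(13.38, 0.3385, 0.3425, array([ 77., 365.]))
t 13.433 tcp [0.5646 0.1938 0.0653] r,ang 0.373 0.74 F [ 0.2   0.28 -0.29]
0.4973
```

The wing has nearly stopped at about 0.339 rad, against 0.359 for the bar. I'll wait it out.

Request:
drive_tool(deltas=[[[0, 0, 0, 0], [0, 0, 0, 0], [0, 0, 0, 0], [0, 0, 0, 0], [0, 0, 0, 0]]])

```text
t: 13.85
tcp_pos: [0.5646, 0.1938, 0.0653]
tool_rot: [0.984, -0.176, -0.0, -0.0]
force: [0.1, 0.9, 0.7]
finger_gap: -0.003
gripper_force: 0.0
```

Request:
drive_tool(deltas=[[[0, 0, 0, 0], [0, 0, 0, 0], [0, 0, 0, 0], [0, 0, 0, 0], [0, 0, 0, 0]]])

```text
t: 14.27
tcp_pos: [0.5647, 0.1938, 0.0653]
tool_rot: [0.984, -0.176, -0.0, 0.0]
force: [-0.1, -0.8, 0.8]
finger_gap: 0.005
gripper_force: 0.0
```

Request:
drive_tool(deltas=[[[0, 0, 0, 0], [0, 0, 0, 0], [0, 0, 0, 0], [0, 0, 0, 0], [0, 0, 0, 0]]])

```text
t: 14.68
tcp_pos: [0.5647, 0.1938, 0.0653]
tool_rot: [0.984, -0.176, 0.0, -0.0]
force: [0.3, 0.0, -0.4]
finger_gap: -0.0
gripper_force: 0.0
```

Request:
drive_tool(deltas=[[[0, 0, 0, 0], [0, 0, 0, 0], [0, 0, 0, 0], [0, 0, 0, 0], [0, 0, 0, 0]]])

```text
t: 15.1
tcp_pos: [0.5647, 0.1938, 0.0653]
tool_rot: [0.984, -0.176, 0.0, 0.0]
force: [0.2, -0.1, 0.7]
finger_gap: 0.0
gripper_force: 0.0
```

Request:
drive_tool(deltas=[[[0, 0, 0, 0], [0, 0, 0, 0], [0, 0, 0, 0], [0, 0, 0, 0], [0, 0, 0, 0]]])

```text
t: 15.52
tcp_pos: [0.5647, 0.1938, 0.0653]
tool_rot: [0.984, -0.176, -0.0, -0.0]
force: [-0.9, -0.2, -0.7]
finger_gap: 0.001
gripper_force: 0.0
```

Request:
drive_tool(deltas=[[[0, 0, 0, 0], [0, 0, 0, 0], [0, 0, 0, 0], [0, 0, 0, 0], [0, 0, 0, 0]]])

```text
t: 15.93
tcp_pos: [0.5647, 0.1938, 0.0653]
tool_rot: [0.984, -0.176, 0.0, -0.0]
force: [-0.5, -0.1, 0.1]
finger_gap: -0.003
gripper_force: 0.0
```

Request:
drive_tool(deltas=[[[0, 0, 0, 0], [0, 0, 0, 0], [0, 0, 0, 0], [0, 0, 0, 0], [0, 0, 0, 0]]])

```text
t: 16.35
tcp_pos: [0.5647, 0.1938, 0.0653]
tool_rot: [0.984, -0.176, -0.0, 0.0]
force: [-0.3, 0.2, 0.2]
finger_gap: 0.003
gripper_force: 0.0
```

Request:
drive_tool(deltas=[[[0, 0, 0, 0], [0, 0, 0, 0], [0, 0, 0, 0], [0, 0, 0, 0], [0, 0, 0, 0]]])

```text
t: 16.77
tcp_pos: [0.5647, 0.1938, 0.0653]
tool_rot: [0.984, -0.176, 0.0, -0.0]
force: [-0.8, -0.3, -0.7]
finger_gap: 0.002
gripper_force: 0.0
```

```bash
python3 - <<'E'
from h import *
print(*[wing("top","pics/t9.png"),wing("side","pics/s9.png")],sep="\n"); rep()
E
```

```text
(16.77, 0.3385, 0.3425, array([ 77., 365.]))
(16.82, 0.3416, 0.3573, array([ 85., 374.]))
t 16.867 tcp [0.5646 0.1938 0.0653] r,ang 0.373 0.74 F [ 0.4   0.47 -0.24]
```

View pics/s9.png

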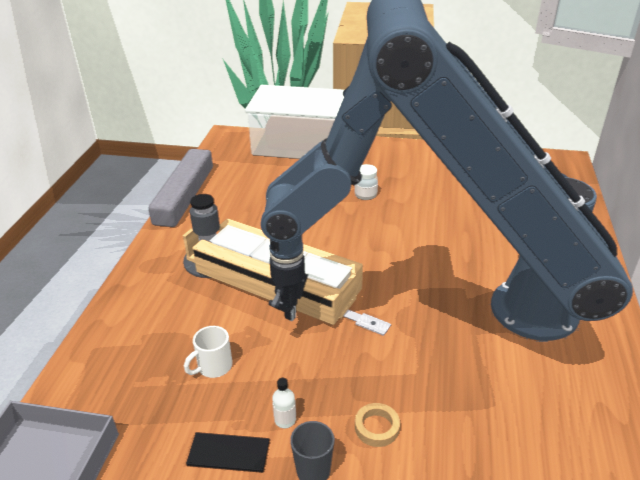

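The side view shows the wing's nose at (350,300), in line with the bar tip at (373,322). The fingers at (290,305) are clear of it, and the mug and the other objects in view haven't moved. The wing's angle hasn't changed for over 3 s, so I'm handing in.

```bash
python3 -c "
from station import manip
print(manip.sign_off())"
```

```text
the job is handed in; nothing more can be done
None
```

The job is handed in: by the camera measurements the wing rests untouched about 0.02 rad short of the index bar and hadn't moved for over 3 s, with the mug clear, at about 17 s of the 42 s allowed; the sign-off returned no verdict.

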